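# Tighten the blue plug of the filter manifold with the hex key

## Robot

A 6-joint arm with a two-finger parallel gripper is mounted at the origin on the work surface. World frame = base frame: x ahead of the robot, y to its left, z up, the work surface at z = 0. Lengths are in mm, angles in rad, forces in N, time in s.
With the tool pointing down it reaches from about 350 to 850 mm from the base axis. Payload 8.1 kg.
Tool frame: the origin (TCP) lies on the centre line of the jaws, within the pads' length; the fingertips stand 22 mm ahead of it and the grasp point (between the pads) lies 3 mm ahead of it; z points along the fingers, y is the line along which they close (so a half turn about z gives the same grasp; the last joint's range is limited). The gripper opens to 93 mm and grips with 3 to 60 N. Pads are 15 mm wide; open, the fingers measure 128 mm over their backs; the gripper's body (75 mm by 188 mm) begins 65 mm behind the grasp point.
Start: joints at [1.103, 0.13, 1.488, -0, 1.523, -0.085], TCP at [224.091, 556.587, 240.635] pointing down, gripper open.
Joint ranges: [-2.96, 2.96], [-0.89, 2.26], [0.02, 2.5], [-1.34, 4.48], [0, 2.73], [-2.66, 2.66]. Speed limits (rad/s): [2.39, 2.39, 2.79, 3.14, 3.14, 3.14].

## Interface

Orientations are given as [roll, pitch, yaw] about the fixed x, y, z axes, in that order (R = Rz(yaw) Ry(pitch) Rx(roll)).
In Python, from plant import observe, optics, r gives the robot as it stands. The module is installed in compiled form; this text tells all that it offers.
- The arm moves only by the tool carry_out, never from a script. Its argument "motion" is a list of rows, each an object with "slide": the shift along the tool's x, y, z as a fraction of full scale, a list of three; "delta_rot": the turn, a rotation vector about the tool's x, y, z as a fraction of full scale, a list of three; "grip": the opening, from -1 (shut) to 1 (fully open). In form: [{"slide": [x, y, z], "delta_rot": [ax, ay, az], "grip": grip}, ...]. A call has 1 to 20 rows; each row shifts and turns the commanded pose from where the row before left it, along the tool's axes as they then stand; what a row does not reach is not made up. Full scale, the value 1, is 25 mm for a shift and 0.12 rad for a turn. A row lasts 1/8 s, in which the tool goes at most 62.5 mm and 10.7 degrees, less where a joint would pass 70% of its speed; a pose out of reach is approached as far as the arm can. A call with a number of a shift or a turn outside -1 to 1 is refused whole. A call with a gripper value outside its range is refused whole. The fingers move at their own pace and stop on an object; the grip force is fixed at half the most. Time passes only in rows, so rows that do not move let the fingers close. It gives the time, the measured TCP pose, the force, the opening and the grip force at its end, in the units of the state.
- observe(): the state, without advancing time (a new reading comes with each control period).
- optics.capture(name): name is "scene" or "top" or "wrist"; returns a dict with "pixels" (420x560x3 uint8, blue, green, red), "range_z" (420x560 float32, mm along the optical axis (not along the pixel's ray), 0 where there is no reading), "fx", "fy", "cx", "cy" (pixels), "R" (3x3) and "t" (3): a world point X has camera coordinates R X + t. Camera axes: x right, y down, z forward; pixel columns grow to the right and rows downward; lengths in mm; the calibration is good to about 2 mm. The wrist camera is an equidistant fisheye: a pixel r from the principal point sees the ray r / f radians off the axis. A picture is of the moment at which its call begins.
- r.hand_in(): hands the job in; it is judged then, once.
Trained networks look in the newest picture that a camera, given by its name, has taken for a name from the list of things; names that differ only in an ending like _2 or _b are one class to them, and where a whole thing is asked for, a point or a joint stands for the part that bears it (a point fixed in the world has none). Each returns a list of dicts, best first, with "confidence" (0 to 1); they miss things now and then, are a little off and sometimes report something else, mostly with a low value. They report only what shows in the picture. A call takes as long as a camera call. They do not tell look-alikes from the thing itself.
- optics.spot_in(camera, label): "box" ([left, top, right, bottom] in pixels, round what is visible of it).
The state is a dict: "time_s": time; "joint_positions": joint angles; "joint_vel": joint speeds; "joint_efforts": joint torques, N m; "position": TCP position; "tool_rot": TCP orientation; "wrist_force": force on the tool from outside, world axes, zero at the start; "ft_torque": the same for the moment, N m; "grip_width": opening from 0.0 (shut) to 1.0 (fully open); "finger_force": force on a finger pad.
Only numpy, scipy, OpenCV 4.12 (cv2) and the standard library are available. Lean on these libraries where they do the work, as an engineer would, in place of code of your own. Each camera call takes 0.05 s, during which the arm holds its last target. There are 200 camera calls.

## Task

The plug in the blue collar of the steel filter manifold is slack. Take the orange T-handle hex key from its white stand, seat it fully home in the blue plug's socket first, then use it to turn the plug clockwise (seen from above) up to its stop, and let go, leaving the key standing seated in the plug. Leave the plug in the red collar tight as it is.

Things in the scene. Friction and masses are not known exactly. Their poses are not given: they have to be found in the camera images.
- key_grip (a point): Middle of the hex key's orange bar: 90 mm along x, 14 wide (y), 16 high, z up. Below it: stem, 12 mm dia; flange, 44 mm dia, 5 thick, underside 53 mm down; dark hex shank, 30 mm long, 20 across flats, flat normals at 0, 60, 120.. deg from x; tip 83 mm down. Stands upright, flange on a fixed white block 80x80x45 mm, shank in its hole: lift 35 mm to clear. 0.16 kg.
- blue_socket (a point): Centre of the blue plug's socket mouth, at its rim, 67 mm above the bench, in a fixed blue collar of 62 mm dia on a steel bar. x along the white pointer (turns with plug), z up. Hex 22 mm across flats, flat normals at 0, 60.. deg from x: enters within 10 deg of these; chamfer 8 mm deep, 32 wide. Home: flange on rim, bar's middle 53 mm above. A like red-collared plug is 180 mm away.
- blue_plug (a joint): Angle of the blue plug, rad, growing clockwise seen from above. Starts slack at 0 to 0.3; firm stop at 1.2 (tight), where the white pointer reaches the black mark on the collar. Steady light friction, about 0.1 N m; stays where left. The key has about 12 degrees of play in the socket each way, so turn it that much further.
- red_plug (a joint): Angle of the plug in the red collar, same sense; it starts tight at its stop (about 1.2) and is to stay there.
Things that resemble listed ones, but are neither listed nor needed, are in the scene too. What is shaped like the part that bears key_grip but purple is not meant.

How it is judged (in metres and radians):
On the way, in this order (a step that is already met when the one before it is completed fails the run):
1. the key is fully home in the blue plug while the plug is still slack (horizontal distance between key_grip and blue_socket below 0.01 m and z of key_grip in the frame of blue_socket between 0.045 and 0.057 m and angle between key_grip's own z axis and vertical below 0.17 rad and value of joint blue_plug below 0.75 rad), for 0.2 s.
2. with the key fully home, the blue plug is turned up to its stop (horizontal distance between key_grip and blue_socket below 0.01 m and z of key_grip in the frame of blue_socket between 0.045 and 0.057 m and angle between key_grip's own z axis and vertical below 0.17 rad and value of joint blue_plug above 1 rad), for 0.2 s.
At the end, for the whole second after the job is handed in: the blue plug is within 0.2 rad of its stop (above 1.0 rad); the key stands seated in it: handle centre within 10 mm of the socket's axis and no more than 57 mm above the rim (53 mm is fully home), tilted less than 10 degrees, released; the red plug still above 0.95 rad (all of step 2 and value of joint red_plug above 0.95 rad); the robot touches nothing.
It fails at once if the blue plug is turned beyond 0.8 rad without the key fully home in it (value of joint blue_plug between 0.8 and 1 rad and (horizontal distance between key_grip and blue_socket above 0.02 m or z of key_grip in the frame of blue_socket above 0.065 m)).
It fails at once if the red plug is slackened (value of joint red_plug below 0.95 rad).
It also fails if it takes over 45 s, if anything falls off the work surface, if the arm or the gripper's body presses on something with over 40 N, if the wrist force passes 120 N, or if a joint passes its speed limit or range.

## Working session

There is one attempt and no reset: what is moved stays moved. The work goes in short steps, Python scripts to look and compute and a tool call to move; the robot and the scene stay as the last step left them, time stands still between calls to the robot, and variables do not carry over. Pictures are saved under pics/ and viewed, at most 10 in all, crops included, and the job is handed in when it is done.

Besides the shell and the picture viewer there is one more tool, called after ">>>" as name(argument=value, ...), one argument or row to a line, values as JSON. carry_out: Moves the arm, as the interface text tells. Shift numbers are shares of 25 mm and turn numbers shares of 0.12 rad, none past 1 either way. Its arguments: {"type":"object","properties":{"motion":{"type":"array","items":{"type":"object","properties":{"slide":{"type":"array","items":{"type":"number","minimum":-1,"maximum":1}},"delta_rot":{"type":"array","items":{"type":"number","minimum":-1,"maximum":1}},"grip":{"type":"number"}}}}},"required":["motion"]}

```bash
mkdir -p pics; cat > h.py <<'E'
import numpy as np, cv2
from plant import observe, optics, r
def cap(n,save=None):
    c=optics.capture(n)
    if save: cv2.imwrite('pics/'+save,c['pixels'])
    return c
def world(c,u,v,z=None):
    u=np.asarray(u,float);v=np.asarray(v,float)
    d=np.stack([(u-c['cx'])/c['fx'],(v-c['cy'])/c['fy'],np.ones_like(u)],-1)
    R=np.array(c['R']);t=np.array(c['t'])
    if z is None:
        return (d*c['range_z'][v.astype(int),u.astype(int)][...,None]-t)@R
    o=-R.T@t; dw=d@R
    return o+dw*((z-o[2])/dw[...,2])[...,None]
E
python3 - <<'E'
from h import *
for n in('top','scene'):
    c=cap(n,n+'1.png')
    for l in('key_grip','blue_socket','blue_plug'):
        for d in optics.spot_in(n,l)[:4]:
            print(n,l,np.round(d['box']),round(d['confidence'],2))
print(observe())
E
```

```text
top key_grip [225. 239. 268. 259.] 0.75
top key_grip [181. 205. 201. 253.] 0.73
top blue_socket [316. 171. 341. 188.] 0.59
top blue_plug [320. 167. 334. 189.] 0.85
scene key_grip [352. 251. 392. 289.] 0.78
scene key_grip [332. 201. 354. 243.] 0.68
scene blue_socket [225. 197. 247. 214.] 0.54
scene blue_plug [229. 201. 249. 213.] 0.49
{'time_s': 0.4, 'joint_positions': array([ 1.10259537e+00,  1.30482319e-01,  1.48832181e+00, -1.91752112e-05,
        1.52300137e+00, -8.53945035e-02]), 'joint_vel': array([-5.91772620e-04, -9.15030718e-04, -1.17121566e-03,  8.00286853e-06,
        1.18004698e-04, -2.49427037e-05]), 'joint_efforts': array([-8.14895993e-04, -5.58972037e+01, -4.91331804e+01,  7.67687545e-02,
        2.63998815e-02, -3.42583144e-05]), 'position': array([224.07199262, 556.5281794 , 240.51904318]), 'tool_rot': array([-3.14137895e+00,  9.29614017e-07,  2.75878712e+00]), 'wrist_force': array([ 0.05421674, -0.56090078, -0.63562421]), 'ft_torque': array([0.01127391, 0.00804462, 0.02608974]), 'finger_force': 0.0, 'grip_width': 1.000163381477762}
```

View pics/top1.png

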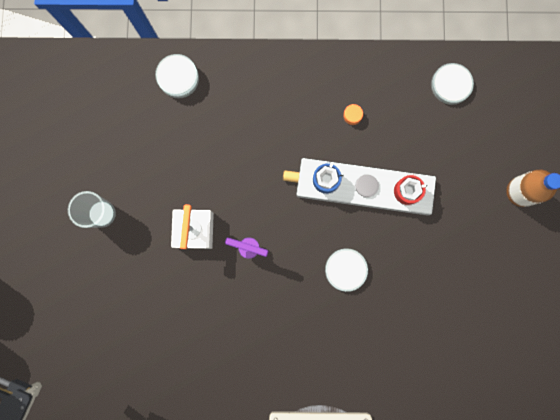

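View pics/scene1.png

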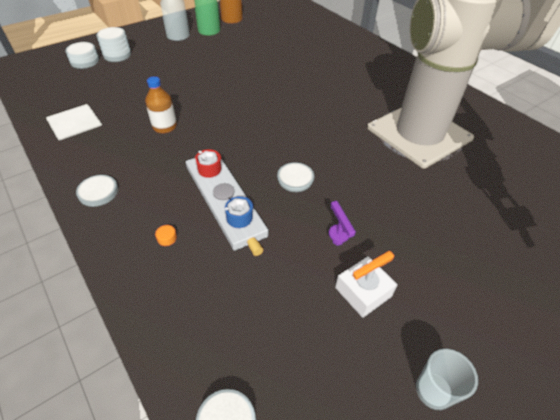

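The top view shows the orange key's bar at (186,227), the blue collar at (326,178), the red one at (411,189), and the purple look-alike at (247,247). Next I'll measure the key and socket and take an enlarged crop of the blue collar.

```bash
python3 - <<'E'
from h import *
for n,(u0,v0,u1,v1) in (('top',(165,190,220,265)),('scene',(345,245,400,290))):
    c=cap(n); hsv=cv2.cvtColor(c['pixels'],cv2.COLOR_BGR2HSV)
    m=cv2.inRange(hsv,(5,150,120),(20,255,255)); k=np.zeros_like(m);k[v0:v1,u0:u1]=m[v0:v1,u0:u1]
    v,u=np.nonzero(k); p=world(c,u,v); p=p[abs(p[:,2]-105)<5]; 
    (cx,cy),wh,a=cv2.minAreaRect(p[:,:2].astype(np.float32))
    b=cv2.boxPoints(((cx,cy),wh,a)); e=max((b[1]-b[0],b[2]-b[1]),key=np.linalg.norm)
    print(n,'key',cx,cy,wh,np.arctan2(e[1],e[0]),np.median(p[:,2]), np.median(p,0))
    # collar
    for nm,lo,hi in(('blue',(100,120,40),(120,255,255)),('red',(0,150,80),(4,255,255))):
        m=cv2.inRange(hsv,lo,hi); 
        s=np.zeros_like(m)
        w=(300,155,435,210) if n=='top' else (190,145,260,230)
        s[w[1]:w[3],w[0]:w[2]]=m[w[1]:w[3],w[0]:w[2]]
        v,u=np.nonzero(s); p=world(c,u,v); q=p[(p[:,2]>55)&(p[:,2]<80)]
        print(n,nm,len(q),cv2.minEnclosingCircle(q[:,:2].astype(np.float32)),np.median(q[:,2]))
    if n=='top':
        cv2.imwrite('pics/crop1.png',cv2.resize(c['pixels'][150:215,280:440],None,fx=5,fy=5,interpolation=cv2.INTER_CUBIC))
        print(c['R'],c['t'],c['fx'])
E
```

```text
top key 497.5169982910156 278.25823974609375 (11.3550386428833, 89.6330795288086) -0.14255738 105.87418356498135 [492.42299715 277.04759563 105.87418356]
top blue 188 ((608.5198364257812, -9.565695762634277), 30.451702117919922) 66.52486882813295
top red 192 ((584.9054565429688, -187.4063720703125), 30.29962158203125) 66.23526791386108
[[ 0.01037542 -0.99993001 -0.00568634]
 [-0.99377549 -0.00968044 -0.11098004]
 [ 0.11091722  0.00680241 -0.99380637]] [  67.09318429  542.66727077 1075.36805869] 504.7064678622072
scene key 499.80780029296875 283.9545593261719 (13.899487495422363, 89.59993743896484) -0.068400465 105.83685231139842 [497.46809792 285.13589534 105.83685231]
scene blue 161 ((611.0830078125, -6.76576042175293), 30.50080680847168) 64.39676691609172
scene red 122 ((586.98681640625, -185.8975830078125), 32.034339904785156) 63.72134106561383
```

View pics/crop1.png

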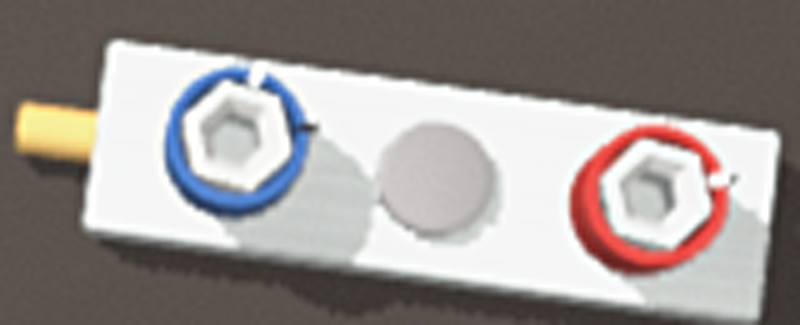

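The crop shows the blue pointer at (257,78) and the black mark at (310,127) around the centre (237,137). That puts the pointer yaw at about -0.33 and the mark at about -1.43, so the plug is slack at about 0.1. The red pointer is at its mark. I'll move above the key for a wrist view.

>>> carry_out(
  motion=[
    {"slide": [-0.955, -0.41, 0], "grip": 1},
    {"slide": [-0.955, -0.41, 0], "grip": 1},
    {"slide": [-0.955, -0.41, 0], "grip": 1},
    {"slide": [-0.955, -0.41, 0], "grip": 1},
    {"slide": [-0.955, -0.41, 0], "grip": 1},
    {"slide": [-0.955, -0.41, 0], "grip": 1},
    {"slide": [-0.955, -0.41, 0], "grip": 1},
    {"slide": [-0.955, -0.41, 0], "grip": 1},
    {"slide": [-0.955, -0.41, 0], "grip": 1},
    {"slide": [-0.955, -0.41, 0], "grip": 1},
    {"slide": [-0.955, -0.41, 0], "grip": 1},
    {"slide": [-0.955, -0.41, 0], "grip": 1},
    {"slide": [-0.955, -0.41, 0], "grip": 1},
    {"slide": [-0.955, -0.41, 0], "grip": 1},
    {"slide": [-0.955, -0.41, 0], "grip": 1},
    {"delta_rot": [0, 0, -0.78], "slide": [0, 0, 0], "grip": 1},
    {"delta_rot": [0, 0, -0.78], "slide": [0, 0, 0], "grip": 1},
    {"delta_rot": [0, 0, -0.78], "slide": [0, 0, 0], "grip": 1},
    {"delta_rot": [0, 0, 0], "slide": [0, 0, 0], "grip": 1},
    {"delta_rot": [0, 0, 0], "slide": [0, 0, 0], "grip": 1},
  ],
)

```text
invalid input at $.motion[0]: expected keys slide, delta_rot, grip
```

```bash
cat >> h.py <<'E'
def fworld(c,u,v):
    # fisheye: pixel + range -> world
    u=np.asarray(u);v=np.asarray(v)
    x=(u-c['cx'])/c['fx'];y=(v-c['cy'])/c['fy'];th=np.hypot(x,y)
    s=np.where(th>1e-9,np.tan(th)/np.maximum(th,1e-9),1)
    d=np.stack([x*s,y*s,np.ones_like(s)],-1)
    return (d*c['range_z'][v,u][...,None]-c['t'])@np.array(c['R'])
def orient(p):
    (cx,cy),wh,a=cv2.minAreaRect(p[:,:2].astype(np.float32))
    b=cv2.boxPoints(((cx,cy),wh,a)); e=max((b[1]-b[0],b[2]-b[1]),key=np.linalg.norm)
    return cx,cy,wh,np.arctan(e[1]/e[0])
E
python3 - <<'E'
from h import *
o=observe();print(o['position'],o['tool_rot'],o['joint_positions'])
c=cap('wrist','w1.png'); hsv=cv2.cvtColor(c['pixels'],cv2.COLOR_BGR2HSV)
m=cv2.inRange(hsv,(5,150,80),(20,255,255)); v,u=np.nonzero(m); p=fworld(c,u,v)
q=p[(abs(p[:,2]-105)<6)&(np.hypot(p[:,0]-499,p[:,1]-281)<65)]
print(len(q),orient(q),np.median(q[:,2]),q[:,:2].mean(0))
E
```

```text
[224.07091314 556.57535872 240.6187524 ] [-3.14154175e+00 -3.60120593e-05  2.75882676e+00] [ 1.10260246e+00  1.30400617e-01  1.48822928e+00  3.15738598e-05
  1.52301654e+00 -8.54294820e-02]
0 (0.0, 0.0, (0.0, 0.0), np.float32(nan)) nan [nan nan]h.py:25: RuntimeWarning: invalid value encountered in scalar divide
  return cx,cy,wh,np.arctan(e[1]/e[0])
  return _methods._mean(a, axis=axis, dtype=dtype,
  ret = ret.dtype.type(ret / rcount)
<stdin>:6: RuntimeWarning: Mean of empty slice.
  ret = um.true_divide(
```

View pics/w1.png

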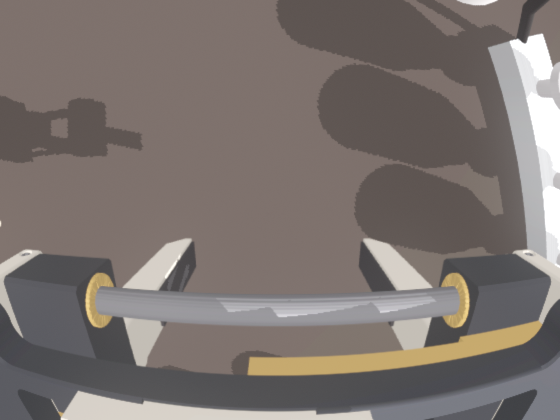

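The move was refused because every row needs all three keys. The picture shows only the start pose, with the fingers at (180,270) and (380,270). I'll resend the move.

>>> carry_out(
  motion=[
    {"slide": [-0.955, -0.41, 0], "delta_rot": [0, 0, 0], "grip": 1},
    {"slide": [-0.955, -0.41, 0], "delta_rot": [0, 0, 0], "grip": 1},
    {"slide": [-0.955, -0.41, 0], "delta_rot": [0, 0, 0], "grip": 1},
    {"slide": [-0.955, -0.41, 0], "delta_rot": [0, 0, 0], "grip": 1},
    {"slide": [-0.955, -0.41, 0], "delta_rot": [0, 0, 0], "grip": 1},
    {"slide": [-0.955, -0.41, 0], "delta_rot": [0, 0, 0], "grip": 1},
    {"slide": [-0.955, -0.41, 0], "delta_rot": [0, 0, 0], "grip": 1},
    {"slide": [-0.955, -0.41, 0], "delta_rot": [0, 0, 0], "grip": 1},
    {"slide": [-0.955, -0.41, 0], "delta_rot": [0, 0, 0], "grip": 1},
    {"slide": [-0.955, -0.41, 0], "delta_rot": [0, 0, 0], "grip": 1},
    {"slide": [-0.955, -0.41, 0], "delta_rot": [0, 0, 0], "grip": 1},
    {"slide": [-0.955, -0.41, 0], "delta_rot": [0, 0, 0], "grip": 1},
    {"slide": [-0.955, -0.41, 0], "delta_rot": [0, 0, 0], "grip": 1},
    {"slide": [-0.955, -0.41, 0], "delta_rot": [0, 0, 0], "grip": 1},
    {"slide": [-0.955, -0.41, 0], "delta_rot": [0, 0, 0], "grip": 1},
    {"slide": [0, 0, 0], "delta_rot": [0, 0, -0.78], "grip": 1},
    {"slide": [0, 0, 0], "delta_rot": [0, 0, -0.78], "grip": 1},
    {"slide": [0, 0, 0], "delta_rot": [0, 0, -0.78], "grip": 1},
    {"slide": [0, 0, 0], "delta_rot": [0, 0, 0], "grip": 1},
  ],
)

```text
time_s: 2.92
position: [498.9, 280.2, 240.7]
tool_rot: [3.142, 0.0, 3.039]
wrist_force: [0.4, -0.9, -0.9]
grip_width: 0.998
finger_force: 0.0
```

```bash
python3 - <<'E'
from h import *
o=observe();print(o['position'],o['tool_rot'],o['joint_positions'],o['time_s'])
c=cap('wrist','w2.png'); hsv=cv2.cvtColor(c['pixels'],cv2.COLOR_BGR2HSV)
m=cv2.inRange(hsv,(5,150,80),(20,255,255)); v,u=np.nonzero(m); p=fworld(c,u,v)
q=p[(abs(p[:,2]-105)<6)&(np.hypot(p[:,0]-499,p[:,1]-281)<65)]
print(len(q)); 
if len(q): print(orient(q),np.median(q[:,2]),q[:,:2].mean(0))
E
```

```text
[498.90265321 280.17917902 240.66777042] [3.14153601e+00 5.47156781e-05 3.03893973e+00] [ 4.22084882e-01  5.54517435e-02  1.56775835e+00  2.16444882e-05
  1.51830683e+00 -1.04605966e+00] 2.925
0
```

View pics/w2.png

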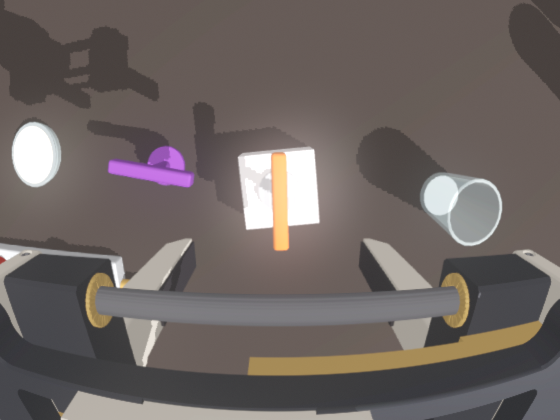

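The wrist view shows the orange key bar running from (279,155) to (281,248), centred between the jaws. My height filter returned no points, so I'll check the depth.

```bash
python3 - <<'E'
from h import *
c=cap('wrist'); hsv=cv2.cvtColor(c['pixels'],cv2.COLOR_BGR2HSV)
m=cv2.inRange(hsv,(5,150,80),(20,255,255)); m[260:]=0; v,u=np.nonzero(m); p=fworld(c,u,v)
print(len(p),c['range_z'][v,u][::150],np.round(p[::150]),c['R'],c['t'],c['fx'],c['cx'],c['cy'])
print(p[(v<200)].mean(0))
E
```

```text
0 [] [] [[ 1.03161378e-01  9.94664594e-01 -2.74676104e-04]
 [ 9.61506555e-01 -9.96516850e-02  2.56075549e-01]
 [ 2.54681910e-01 -2.66812092e-02 -9.66656732e-01]] [-330.1962361  -481.36880975  270.28810657] 325.19226210127806 276.9692051769396 207.8543883303803
[nan nan nan]<stdin>:5: RuntimeWarning: Mean of empty slice.
  ret = um.true_divide(
```

```bash
python3 - <<'E'
from h import *
c=cap('wrist'); hsv=cv2.cvtColor(c['pixels'],cv2.COLOR_BGR2HSV)
print(hsv[[170,200,230],280],c['pixels'][200,280],c['range_z'][[170,200,230],280])
m=cv2.inRange(hsv,(3,130,60),(22,255,255)); m[255:]=0; m[:,:240]=0;m[:,320:]=0;v,u=np.nonzero(m); p=fworld(c,u,v)
print(len(p),np.isfinite(p).all()); p=p[abs(p[:,2]-105)<8]
if len(p): print(orient(p),np.median(p,0))
E
```

```text
[[ 19 111 255]
 [ 19 109 255]
 [ 19 121 255]] [146 214 255] [279.20786 285.76077 294.62714]
160 True
(497.86962890625, 282.88873291015625, (12.151941299438477, 87.89826965332031), np.float32(-0.08385346)) [535.44716184 277.76669024 105.22283707]
```

>>> carry_out(
  motion=[
    {"slide": [0, 0.05, 0.93], "delta_rot": [0, 0, 0.1], "grip": 1},
    {"slide": [0, 0, 0.93], "delta_rot": [0, 0, 0], "grip": 1},
    {"slide": [0, 0, 0.93], "delta_rot": [0, 0, 0], "grip": 1},
    {"slide": [0, 0, 0.93], "delta_rot": [0, 0, 0], "grip": 1},
    {"slide": [0, 0, 0.93], "delta_rot": [0, 0, 0], "grip": 1},
    {"slide": [0, 0, 0.93], "delta_rot": [0, 0, 0], "grip": 1},
    {"slide": [0, 0, 0], "delta_rot": [0, 0, 0], "grip": 1},
    {"slide": [0, 0, 0], "delta_rot": [0, 0, 0], "grip": -1},
    {"slide": [0, 0, 0], "delta_rot": [0, 0, 0], "grip": -1},
    {"slide": [0, 0, 0], "delta_rot": [0, 0, 0], "grip": -1},
    {"slide": [0, 0, 0], "delta_rot": [0, 0, 0], "grip": -1},
    {"slide": [0, 0, 0], "delta_rot": [0, 0, 0], "grip": -1},
    {"slide": [0, 0, 0], "delta_rot": [0, 0, 0], "grip": -1},
    {"slide": [0, 0, 0], "delta_rot": [0, 0, 0], "grip": -1},
  ],
)

```text
time_s: 4.82
position: [499.0, 281.4, 101.1]
tool_rot: [-3.141, -0.0, 3.028]
wrist_force: [-0.3, 0.0, 0.4]
grip_width: 0.298
finger_force: 0.0
```

>>> carry_out(
  motion=[
    {"slide": [0, 0, 0], "delta_rot": [0, 0, 0], "grip": -1},
    {"slide": [0, 0, 0], "delta_rot": [0, 0, 0], "grip": -1},
    {"slide": [0, 0, 0], "delta_rot": [0, 0, 0], "grip": -1},
    {"slide": [0, 0, 0], "delta_rot": [0, 0, 0], "grip": -1},
  ],
)

```text
time_s: 5.32
position: [498.9, 281.4, 101.0]
tool_rot: [-3.141, -0.0, 3.028]
wrist_force: [0.9, -0.4, -0.6]
grip_width: 0.151
finger_force: 29.9
```

>>> carry_out(
  motion=[
    {"slide": [0, 0, -0.5], "delta_rot": [0, 0, 0], "grip": -1},
    {"slide": [0, 0, -0.8], "delta_rot": [0, 0, 0], "grip": -1},
    {"slide": [0, 0, -0.8], "delta_rot": [0, 0, 0], "grip": -1},
    {"slide": [0, 0, -0.8], "delta_rot": [0, 0, 0], "grip": -1},
    {"slide": [0, 0, -0.8], "delta_rot": [0, 0, 0], "grip": -1},
    {"slide": [0, 0, -0.7], "delta_rot": [0, 0, 0], "grip": -1},
    {"slide": [0, 0, 0], "delta_rot": [0, 0, 0], "grip": -1},
  ],
)

```text
time_s: 6.2
position: [500.0, 281.9, 213.4]
tool_rot: [3.14, 0.003, 3.028]
wrist_force: [-0.3, -0.3, -1.8]
grip_width: 0.149
finger_force: 29.9
```

```bash
python3 - <<'E'
from h import *
from scipy.optimize import least_squares
for n in('top','scene'):
    c=cap(n); im=c['pixels'].astype(float)
    hsv=cv2.cvtColor(c['pixels'],cv2.COLOR_BGR2HSV)
    for nm,lo,hi,g in(('blue',(100,120,40),(125,255,255),(609.5,-8)),('red',(0,130,60),(6,255,255),(586,-187))):
        v,u=np.mgrid[0:420,0:560]; W=world(c,u.ravel(),v.ravel(),67.)[:,:2]
        near=np.hypot(*(W-g).T)<36
        m=(cv2.inRange(hsv,lo,hi).ravel()>0)&near
        q=world(c,u.ravel()[m],v.ravel()[m]); q=q[(q[:,2]>62)&(q[:,2]<72)]
        ctr=np.array(cv2.minEnclosingCircle(q[:,:2].astype(np.float32))[0])
        P=W-ctr; rr=np.hypot(*P.T); ring=(rr>24)&(rr<29)
        br=im.reshape(-1,3).min(1) # bright in all channels = white pointer
        a=np.arctan2(P[:,1],P[:,0]); 
        b=np.arange(-180,180,12); print(n,nm,ctr,len(q)); 
        for x in b:
            s=ring&(a>=np.radians(x))&(a<np.radians(x+12))
            if s.any(): print(x+6,int(br[s].mean()),end='; ')
        s=ring&(br>120); w=br*s; print('\nptr',np.angle((w*np.exp(1j*a)).sum()),s.sum())
    if n=='scene': cv2.imwrite('pics/s2.png',cv2.resize(c['pixels'][140:290,180:400],None,fx=3.5,fy=3.5,interpolation=cv2.INTER_CUBIC))
E
```

```text
top blue [608.37969971  -9.51673222] 177
-174 72; -162 66; -150 62; -138 65; -126 66; -114 63; -102 76; -90 64; -78 53; -66 55; -54 72; -42 84; -30 70; -18 208; -6 81; 6 117; 18 96; 30 59; 42 53; 54 55; 66 88; 78 71; 90 63; 102 66; 114 69; 126 71; 138 69; 150 71; 162 68; 174 73; 
ptr -0.1116874956656009 16
top red [ 585.67004395 -187.39027405] 191
-174 61; -162 61; -150 60; -138 55; -126 58; -114 58; -102 74; -90 60; -78 187; -66 116; -54 58; -42 97; -30 54; -18 54; -6 47; 6 62; 18 80; 30 57; 42 47; 54 53; 66 67; 78 71; 90 69; 102 66; 114 64; 126 70; 138 66; 150 66; 162 63; 174 65; 
ptr -1.120666170240865 11
scene blue [610.94482422  -7.00544834] 108
-174 82; -162 101; -150 96; -138 96; -126 102; -114 116; -102 115; -90 92; -78 78; -66 87; -54 107; -42 117; -30 153; -18 209; -6 108; 6 93; 18 138; 30 112; 42 110; 54 112; 66 123; 78 113; 90 96; 102 98; 114 123; 126 100; 138 73; 150 64; 162 64; 174 64; 
ptr 0.0885750644744913 41
scene red [ 587.27459717 -187.32040405] 100
-174 77; -162 78; -150 72; -138 60; -126 77; -114 99; -102 77; -90 121; -78 195; -66 113; -54 68; -42 69; -30 74; -18 65; -6 62; 6 67; 18 127; 30 160; 42 164; 54 178; 66 177; 78 163; 90 153; 102 167; 114 160; 126 120; 138 83; 150 65; 162 54; 174 65; 
ptr 1.1352876874485776 33
```

View pics/s2.png

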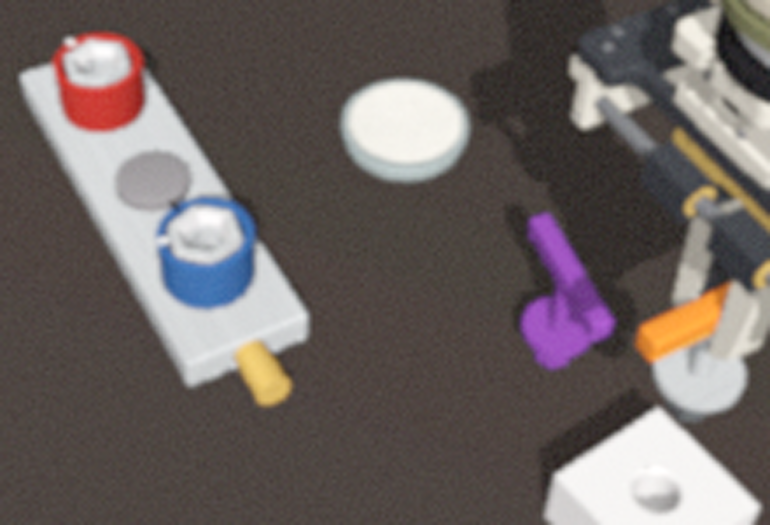

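The scene view shows the key hanging upright in the gripper at (690,330), the block hole empty, and the blue pointer at (165,242), which confirms a pointer yaw of about -0.33. I'll move above the socket with the bar turned to that yaw.

>>> carry_out(
  motion=[
    {"slide": [0, 0, 0], "delta_rot": [0, 0, 0.91], "grip": -1},
    {"slide": [0, 0, 0], "delta_rot": [0, 0, 0.91], "grip": -1},
    {"slide": [-0.66, -0.795, 0], "delta_rot": [0, 0, 0], "grip": -1},
    {"slide": [-0.66, -0.795, 0], "delta_rot": [0, 0, 0], "grip": -1},
    {"slide": [-0.66, -0.795, 0], "delta_rot": [0, 0, 0], "grip": -1},
    {"slide": [-0.66, -0.795, 0], "delta_rot": [0, 0, 0], "grip": -1},
    {"slide": [-0.66, -0.795, 0], "delta_rot": [0, 0, 0], "grip": -1},
    {"slide": [-0.66, -0.795, 0], "delta_rot": [0, 0, 0], "grip": -1},
    {"slide": [-0.66, -0.795, 0], "delta_rot": [0, 0, 0], "grip": -1},
    {"slide": [-0.66, -0.795, 0], "delta_rot": [0, 0, 0], "grip": -1},
    {"slide": [-0.66, -0.795, 0], "delta_rot": [0, 0, 0], "grip": -1},
    {"slide": [-0.66, -0.795, 0], "delta_rot": [0, 0, 0], "grip": -1},
    {"slide": [-0.66, -0.795, 0], "delta_rot": [0, 0, 0], "grip": -1},
    {"slide": [-0.66, -0.795, 0], "delta_rot": [0, 0, 0], "grip": -1},
    {"slide": [0, 0, 0], "delta_rot": [0, 0, 0], "grip": -1},
    {"slide": [0, 0, 0], "delta_rot": [0, 0, 0], "grip": -1},
  ],
)

```text
time_s: 8.3
position: [607.7, -8.1, 210.1]
tool_rot: [-3.142, -0.002, 2.809]
wrist_force: [-0.6, 0.4, -0.6]
grip_width: 0.146
finger_force: 29.9
```

```bash
python3 - <<'E'
from h import *
o=observe();print(o['position'],o['tool_rot'])
c=cap('wrist','w3.png')
E
```

```text
[607.6806332   -8.07969508 210.05094839] [-3.14157359e+00 -1.97268016e-03  2.80904121e+00]
```

View pics/w3.png

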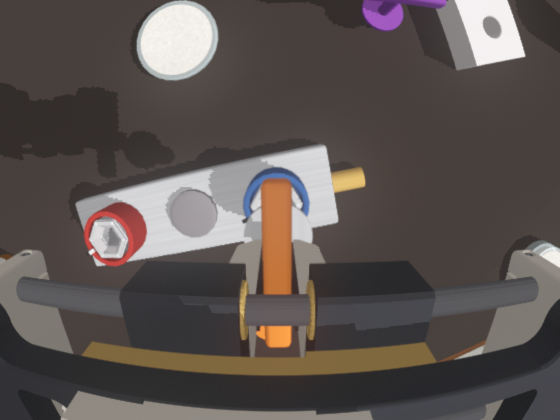

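The wrist view shows the bar centred over the blue collar, which is centred at (276,202). I'll start down.

>>> carry_out(
  motion=[
    {"slide": [-0.076, 0.026, 0.9], "delta_rot": [0, 0, 0], "grip": -1},
    {"slide": [0, 0, 0.9], "delta_rot": [0, 0, 0], "grip": -1},
    {"slide": [0, 0, 0.3], "delta_rot": [0, 0, 0], "grip": -1},
    {"slide": [0, 0, 0.2], "delta_rot": [0, 0, 0], "grip": -1},
    {"slide": [0, 0, 0.2], "delta_rot": [0, 0, 0], "grip": -1},
    {"slide": [0, 0, 0.2], "delta_rot": [0, 0, 0], "grip": -1},
    {"slide": [0, 0, 0], "delta_rot": [0, 0, 0], "grip": -1},
  ],
)

```text
time_s: 9.22
position: [610.2, -8.6, 143.4]
tool_rot: [-3.142, -0.0, 2.809]
wrist_force: [0.2, -0.5, -1.4]
grip_width: 0.146
finger_force: 29.9
```

>>> carry_out(
  motion=[
    {"slide": [0, 0, 0.2], "delta_rot": [0, 0, 0], "grip": -1},
    {"slide": [0, 0, 0.2], "delta_rot": [0, 0, 0], "grip": -1},
    {"slide": [0, 0, 0.2], "delta_rot": [0, 0, 0], "grip": -1},
    {"slide": [0, 0, 0.15], "delta_rot": [0, 0, 0], "grip": -1},
    {"slide": [0, 0, 0.05], "delta_rot": [0, 0, 0], "grip": -1},
    {"slide": [0, 0, 0], "delta_rot": [0, 0, 0], "grip": -1},
  ],
)

```text
time_s: 9.98
position: [610.3, -8.8, 123.5]
tool_rot: [-3.141, 0.0, 2.809]
wrist_force: [1.4, -3.8, -0.7]
grip_width: 0.152
finger_force: 30.0
```

>>> carry_out(
  motion=[
    {"slide": [0, 0, 0.04], "delta_rot": [0, 0, 0], "grip": -1},
    {"slide": [0, 0, 0.03], "delta_rot": [0, 0, 0], "grip": -1},
    {"slide": [0, 0, 0], "delta_rot": [0, 0, 0], "grip": -1},
    {"slide": [0, 0, 0], "delta_rot": [0, 0, 0], "grip": -1},
  ],
)

```text
time_s: 10.48
position: [610.8, -8.8, 122.8]
tool_rot: [-3.142, 0.001, 2.809]
wrist_force: [0.0, -5.5, 5.5]
grip_width: 0.148
finger_force: 30.0
```

The key is seated, with the flange pressing on the rim at 5.5 N. I'll turn it clockwise.

>>> carry_out(
  motion=[
    {"slide": [-0.006, -0.02, 0], "delta_rot": [0, 0, 0.8], "grip": -1},
    {"slide": [0, 0, 0], "delta_rot": [0, 0, 0.8], "grip": -1},
    {"slide": [0, 0, 0], "delta_rot": [0, 0, 0.8], "grip": -1},
    {"slide": [0, 0, 0], "delta_rot": [0, 0, 0.8], "grip": -1},
    {"slide": [0, 0, 0], "delta_rot": [0, 0, 0.8], "grip": -1},
    {"slide": [0, 0, 0], "delta_rot": [0, 0, 0.8], "grip": -1},
    {"slide": [0, 0, 0], "delta_rot": [0, 0, 0.8], "grip": -1},
    {"slide": [0, 0, 0], "delta_rot": [0, 0, 0.8], "grip": -1},
    {"slide": [0, 0, 0], "delta_rot": [0, 0, 0.8], "grip": -1},
    {"slide": [0, 0, 0], "delta_rot": [0, 0, 0.8], "grip": -1},
    {"slide": [0, 0, 0], "delta_rot": [0, 0, 0], "grip": -1},
  ],
)

```text
time_s: 11.85
position: [610.5, -9.2, 122.8]
tool_rot: [3.141, 0.0, 1.848]
wrist_force: [-2.0, -4.3, 6.3]
grip_width: 0.147
finger_force: 30.0
```

```bash
python3 -c "
from h import *
o=observe();print(o['position'],o['tool_rot'],o['wrist_force'],o['ft_torque'])"
```

```text
[610.45186315  -9.23750175 122.84171201] [3.14123361e+00 3.11103870e-04 1.84770550e+00] [-1.9597146  -4.34359878  6.27717933] [-0.9224808   0.61308408  0.00874895]
```

>>> carry_out(
  motion=[
    {"slide": [0, 0, 0], "delta_rot": [0, 0, 0.5], "grip": -1},
    {"slide": [0, 0, 0], "delta_rot": [0, 0, 0.5], "grip": -1},
    {"slide": [0, 0, 0], "delta_rot": [0, 0, 0.5], "grip": -1},
    {"slide": [0, 0, 0], "delta_rot": [0, 0, 0.5], "grip": -1},
    {"slide": [0, 0, 0], "delta_rot": [0, 0, 0.5], "grip": -1},
    {"slide": [0, 0, 0], "delta_rot": [0, 0, 0], "grip": -1},
  ],
)

```text
time_s: 12.6
position: [610.4, -9.2, 122.9]
tool_rot: [3.141, 0.0, 1.548]
wrist_force: [-2.1, -4.5, 6.7]
grip_width: 0.145
finger_force: 30.0
```

```bash
python3 -c "
from h import *
o=observe();print(o['position'],o['tool_rot'],o['wrist_force'],o['ft_torque'])"
```

```text
[610.40734545  -9.18971486 122.85582438] [3.14124880e+00 1.49976687e-04 1.54834982e+00] [-2.10928785 -4.49213188  6.72838353] [-0.92695269  0.69706738  0.0441284 ]
```

>>> carry_out(
  motion=[
    {"slide": [0, 0, 0], "delta_rot": [0, 0, 0.4], "grip": -1},
    {"slide": [0, 0, 0], "delta_rot": [0, 0, 0.4], "grip": -1},
    {"slide": [0, 0, 0], "delta_rot": [0, 0, 0], "grip": -1},
  ],
)

```text
time_s: 12.98
position: [610.4, -9.3, 122.9]
tool_rot: [3.141, 0.0, 1.453]
wrist_force: [-3.4, -4.9, 6.6]
grip_width: 0.15
finger_force: 30.0
```

```bash
python3 -c "
from h import *
o=observe();print(o['position'],o['tool_rot'],o['wrist_force'],o['ft_torque'])
c=cap('top')
cv2.imwrite('pics/t4.png',cv2.resize(c['pixels'][140:220,270:440],None,fx=4,fy=4,interpolation=cv2.INTER_CUBIC))
c=cap('scene')
cv2.imwrite('pics/s4.png',cv2.resize(c['pixels'][140:250,180:290],None,fx=5,fy=5,interpolation=cv2.INTER_CUBIC))"
```

```text
[610.3718443   -9.327243   122.88726246] [3.14131719e+00 4.01360602e-04 1.45264095e+00] [-3.43155705 -4.94874944  6.58320242] [-1.07423445  0.76004903  0.0478146 ]
```

View pics/s4.png

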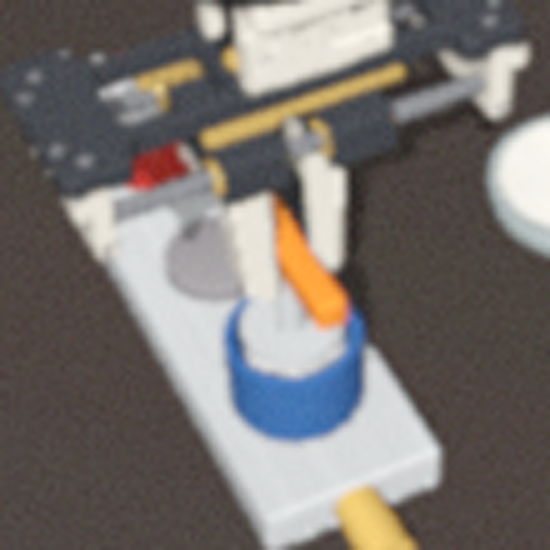

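The scene view shows the key seated in the blue collar, with the bar at (310,260) and the pointer hidden. No stop torque yet, so I'll continue.

>>> carry_out(
  motion=[
    {"slide": [0, 0, 0], "delta_rot": [0, 0, 0.4], "grip": -1},
    {"slide": [0, 0, 0], "delta_rot": [0, 0, 0.4], "grip": -1},
    {"slide": [0, 0, 0], "delta_rot": [0, 0, 0], "grip": -1},
  ],
)

```text
time_s: 13.45
position: [610.6, -9.2, 123.0]
tool_rot: [3.141, 0.0, 1.357]
wrist_force: [-3.1, -3.5, 7.9]
grip_width: 0.146
finger_force: 30.1
```

```bash
python3 -c "
from h import *
o=observe();print(o['position'],o['tool_rot'],o['wrist_force'],o['ft_torque'],o['joint_efforts'])"
```

```text
[610.56914904  -9.22115054 122.97508438] [3.14082076e+00 1.28418927e-04 1.35694243e+00] [-3.10190433 -3.51439666  7.87876399] [-0.94464194  0.62818943  0.31322721] [  2.38570154 -55.17803192 -44.20514703   1.93053     -0.85433029
   0.76348482]
```

>>> carry_out(
  motion=[
    {"slide": [0, 0, 0], "delta_rot": [0, 0, 0.4], "grip": -1},
    {"slide": [0, 0, 0], "delta_rot": [0, 0, 0.3], "grip": -1},
    {"slide": [0, 0, 0], "delta_rot": [0, 0, 0], "grip": -1},
    {"slide": [0, 0, 0], "delta_rot": [0, 0, 0], "grip": -1},
  ],
)

```text
time_s: 13.95
position: [610.6, -9.2, 123.0]
tool_rot: [3.141, 0.0, 1.274]
wrist_force: [-2.1, -4.7, 7.5]
grip_width: 0.146
finger_force: 30.8
```

```bash
python3 -c "
from h import *
o=observe();print(o['position'],o['tool_rot'],o['wrist_force'],o['ft_torque'],o['joint_efforts'])"
```

```text
[610.61813352  -9.16628673 122.9797515 ] [3.14068664e+00 1.46810739e-05 1.27389654e+00] [-2.06650712 -4.69046805  7.51681501] [-0.91153431  0.58523844  0.57730747] [  2.0658803  -55.20623446 -44.1178894    1.89388074  -0.72156133
   0.57112131]
```

The torque has risen to 0.58 N m, so the plug is at its stop. I'll release and retract.

>>> carry_out(
  motion=[
    {"slide": [0, 0, 0], "delta_rot": [0, 0, 0], "grip": 0.3},
    {"slide": [0, 0, 0], "delta_rot": [0, 0, 0], "grip": 0.3},
    {"slide": [0, 0, 0], "delta_rot": [0, 0, 0], "grip": 0.3},
    {"slide": [0, 0, 0], "delta_rot": [0, 0, 0], "grip": 0.3},
    {"slide": [0, 0, 0], "delta_rot": [0, 0, 0], "grip": 0.3},
    {"slide": [0, 0, 0], "delta_rot": [0, 0, 0], "grip": 0.3},
    {"slide": [0, 0, -0.5], "delta_rot": [0, 0, 0], "grip": 0.3},
    {"slide": [0, 0, -1], "delta_rot": [0, 0, 0], "grip": 0.3},
    {"slide": [0, 0, -1], "delta_rot": [0, 0, 0], "grip": 0.3},
    {"slide": [0, 0, -1], "delta_rot": [0, 0, 0], "grip": 0.3},
    {"slide": [0, 0, -1], "delta_rot": [0, 0, 0], "grip": 0.3},
    {"slide": [-1, 0, 0], "delta_rot": [0, 0, 0], "grip": 0.3},
    {"slide": [-1, -1, 0], "delta_rot": [0, 0, 0], "grip": 0.3},
    {"slide": [-1, -1, 0], "delta_rot": [0, 0, 0], "grip": 0.3},
    {"slide": [-1, -1, 0], "delta_rot": [0, 0, 0], "grip": 0.3},
    {"slide": [-1, -1, 0], "delta_rot": [0, 0, 0], "grip": 0.3},
    {"slide": [-1, -1, 0], "delta_rot": [0, 0, 0], "grip": 0.3},
    {"slide": [-1, -1, 0], "delta_rot": [0, 0, 0], "grip": 0.3},
    {"slide": [0, 0, 0], "delta_rot": [0, 0, 0], "grip": 0.3},
  ],
)

```text
time_s: 16.32
position: [414.7, -133.4, 235.6]
tool_rot: [3.14, 0.001, 1.271]
wrist_force: [0.9, -0.7, 0.1]
grip_width: 0.651
finger_force: 0.0
```

```bash
python3 -c "
from h import *
o=observe();print(o['position'],o['time_s'])
c=cap('top')
a=cv2.resize(c['pixels'][150:215,280:440],None,fx=5,fy=5,interpolation=cv2.INTER_CUBIC)
c=cap('scene')
b=cv2.resize(c['pixels'][140:260,180:340],None,fx=5,fy=5,interpolation=cv2.INTER_CUBIC)
cv2.imwrite('pics/f5.png',np.vstack([a,b])[:600])
hsv=cv2.cvtColor(c['pixels'],cv2.COLOR_BGR2HSV);m=cv2.inRange(hsv,(5,130,100),(20,255,255));v,u=np.nonzero(m);p=world(c,u,v)
q=p[np.hypot(p[:,0]-610,p[:,1]+9)<60];q=q[q[:,2]>110];print(orient(q),np.median(q[:,2]))"
```

```text
[ 414.67497302 -133.41160385  235.60912618] 16.325
(611.4906616210938, -7.127788543701172, (90.98037719726562, 14.478468894958496), np.float32(1.3585576)) 127.7034759562755
```

View pics/f5.png

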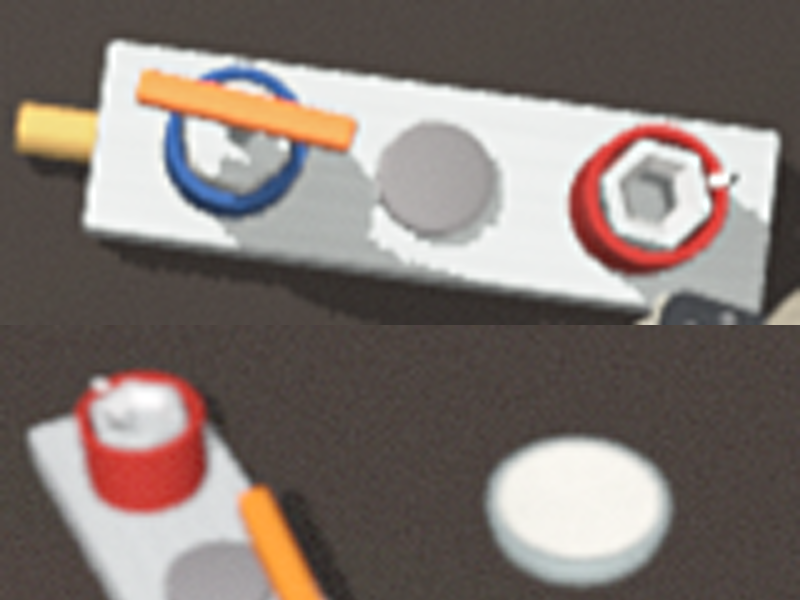

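The view shows the key upright and seated: bar top at 127.7 mm, which matches home, and centred on the socket to within 2 mm. The red pointer is still at its mark at (725,180), and the robot is clear. The bar's final yaw of -1.78 less the play puts the plug at its stop, which agrees with the torque.

```bash
python3 -c "
from h import *
print(r.hand_in())"
```

```text
the job is handed in; nothing more can be done
None
```

I seated the key in the blue plug, turned the plug clockwise until the torque rose at its stop, left the key standing seated and released, and handed the job in. The red plug was not touched. The key's bar hid the blue pointer, so reaching the stop is judged from torque and bar angle, and hand-in gave no verdict.

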